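Shut the ball box and present the loose valve ball over it

TASK

A spare steel valve ball has been taken out of the ball box and lies loose in the small steel dish. First press the box's lid shut by its front tab until it clicks past its catch; its rubber-matted top is now the catch tray. Then pick the dish up by its handle bar, carry it level over the middle of the shut lid and turn it a quarter turn (either way round), so that the bar, which now runs front to back of the box, lies parallel to the lid's hinge, with the ball staying in the dish's middle; finish while holding it still there, level, about 5 to 10 cm above the lid, and leave the bottles and the cup alone.

Things in the scene. Friction and masses are not known exactly. Their poses are not given: they have to be found in the camera images.
- ball_box: Grey plastic box, 120 mm (x) by 150 mm (y) by 45 mm high without its lid, fixed to the worktop, with dark foam and spare steel balls inside. Origin: centre of its underside, on the worktop; x points to the back (hinge side), -x to the front (tab side, towards the robot), y to the left along the hinge, z up. It stands turned by up to 0.3 rad.
- lid (a joint): Angle of the box's lid in rad: 0 fully shut, larger = more open (starts 0.35 to 0.85, stops at 1.3). The lid is hinged along the box's back top edge (axis along the box's y), front edge lifting, and stays where it is left (a stiff hinge: about 0.11 N m). A sprung catch at the front begins to resist at about 0.085 rad and takes about 5 N straight down on the tab to pass; below about 0.04 rad it snaps over and pulls the lid fully shut.
- lid_hinge (a point): Middle of the lid's hinge line: 60 mm behind the box's centre, 45 mm above the worktop.
- lid_tab (a point): Middle of the upper face of the thumb tab (about 22 mm deep beyond the lid's edge, 44 mm wide, 5 mm thick) at the lid's free front edge, 130 mm from the hinge line and 5.5 mm above it when shut; moves with the lid, and is pressed here from above. The lid is a 120 by 150 mm plate whose upper side has a black mat inside a low rim; shut, its rim's top is 10.5 mm above the hinge line.
- lid_centre (a point): Fixed point of the box: middle of the shut lid's upper side (on the mat), 52 mm above the worktop.
- dish: Round polished steel dish, 121 mm across and 18.5 mm high at its rim, hollow sloping 8 degrees down to the middle all round out to 48 mm and then up steeply to the rim, with a rigid handle arching over it. About 0.2 kg. Origin: centre of its underside; z up; x lies along the handle bar. At the start its x points as the box's x does, within 0.1 rad. Nothing but the foot disc (76 mm across) stands on the worktop.
- dish_grip (a point): Centre of the handle's flat-sided bar, straight above the dish's middle, 74 mm above its underside. The bar is 66 mm long (dish's x), 12 mm thick (dish's y), 16 mm high; grip it across the 12 mm from above. About 47 mm is free below it, over the ball. Round 7 mm rods continue the bar and drop to the rim 57 mm from the middle.
- dish_bar_end (a point): The +x end of the handle bar, 33 mm from dish_grip, level with it.
- dish_middle (a point): Deepest point of the dish's hollow, 4.5 mm above its underside.
- ball_center (a point): Centre of the loose steel ball, 18 mm across, about 24 g, which rolls freely in the dish; it lies in the middle at the start.
- bottle_oil: Bystander: small bottle with a red cap, 38 mm across, 94 mm high, left of the work. Origin: centre of its underside.
- dosing_cup: Bystander: small white measuring cup, 55 mm across and high, left of the work. Origin: centre of its underside.
- bottle_enzyme: Bystander: larger white bottle with a blue cap, 53 mm across, 130 mm high, right of the work. Origin: centre of its underside.
Things that resemble listed ones, but are neither listed nor needed, are in the scene too. What is shaped like the dish but purple is not meant.

How it is judged:
On the way, in this order (a step that is already met when the one before it is completed fails the run):
1. the lid is shut past its catch while the dish still stands on the worktop (value of joint lid below 0.028 rad and height (world z) of dish below 0.008 m), for 0.2 s.
2. the dish is lifted level in the gripper, clear of the worktop, the ball in its middle (height (world z) of dish above 0.03 m and contact force between dish and the fingers above 1 N and horizontal distance between ball_center and dish_middle below 0.02 m and angle between dish's own z axis and vertical below 0.12 rad), for 0.2 s.
At the end, for the whole second after the job is handed in: Lid shut (under 0.028 rad); dish held by the fingers only, still, underside 30 to 130 mm above the lid, middle within 25 mm of the lid's middle from above, tilt under 0.07 rad, bar parallel to the hinge within 0.17 rad, ball at rest within 12 mm of the dish's middle (value of joint lid below 0.028 rad and contact force between dish and the fingers above 1 N and z of dish in the frame of lid_centre between 0.03 and 0.13 m and horizontal distance between dish and lid_centre below 0.025 m and angle between dish's own z axis and vertical below 0.07 rad and angle between the x axis of dish and the y axis of ball_box, either way round below 0.17 rad and horizontal distance between ball_center and dish_middle below 0.012 m and linear speed of dish below 0.02 m/s and linear speed of ball below 0.03 m/s and contact force between dish and ball_box below 0.1 N); the arm keeps its last pose, push and grip.
It fails at once if the ball rolls more than 30 mm from the dish's middle (horizontal distance between ball_center and dish_middle above 0.03 m).
It fails at once if the dish tips by more than 0.25 rad (angle between dish's own z axis and vertical above 0.25 rad).
It fails at once if the red-capped bottle is shifted more than 20 mm or knocked over (distance of bottle_oil from where it was at the start of the episode above 0.02 m or angle between bottle_oil's own z axis and vertical above 0.5 rad).
It fails at once if the cup is shifted more than 20 mm or knocked over (distance of dosing_cup from where it was at the start of the episode above 0.02 m or angle between dosing_cup's own z axis and vertical above 0.5 rad).
It fails at once if the blue-capped bottle is shifted more than 20 mm or knocked over (distance of bottle_enzyme from where it was at the start of the episode above 0.02 m or angle between bottle_enzyme's own z axis and vertical above 0.5 rad).
It also fails if it takes over 61 s, if anything falls off the work surface, if the arm or the gripper's body presses on something with over 40 N, if the wrist force passes 120 N, or if a joint passes its speed limit or range.

ROBOT

A 6-joint arm with a two-finger parallel gripper is mounted at the origin on a cart in front of the work surface, level with it; the furniture and walls round the work are solid. World frame = base frame: x ahead of the robot, y to its left, z up, the work surface at z = 0. Lengths are in m, angles in rad, forces in N, time in s.
With the tool pointing down it reaches from about 0.35 to 0.85 m from the base axis. Payload 8.1 kg.
Tool frame: the origin (TCP) lies midway between the tips of the shut fingers; the grasp point (between the pads) lies 19 mm behind it; z points along the fingers, y is the line along which they close (so a half turn about z gives the same grasp; the last joint's range is limited). The gripper opens to 93 mm and grips with 3 to 60 N. Pads are 15 mm wide; open, the fingers measure 128 mm over their backs; the gripper's body (75 mm by 188 mm) begins 65 mm behind the grasp point.
Start: joints at [1.232, 0.13, 1.488, -0, 1.523, -0.085], TCP at [0.151, 0.581, 0.219] pointing down, gripper open.
Joint ranges: [-2.96, 2.96], [-0.89, 2.26], [0.02, 2.5], [-1.34, 4.48], [0, 2.73], [-2.66, 2.66]. Speed limits (rad/s): [2.39, 2.39, 2.79, 3.14, 3.14, 3.14].

INTERFACE

Orientations are given as a unit quaternion [x, y, z, w].
In Python, from plant import sensors, vision, order gives the robot as it stands. The module is installed in compiled form; this text tells all that it offers.
- The arm moves only by the tool send_rows, never from a script. Its argument "series" is a list of rows, each an object with "hand": the opening, from -1 (shut) to 1 (fully open), so that 0 is half open; "delta_pos": the shift along the tool's x, y, z in m, a list of three; "angular": the turn, a rotation vector about the tool's x, y, z in rad, a list of three. A call has 1 to 20 rows; each row is the pose to reach, as a shift and turn from the pose commanded when the call began, along the tool's axes at that moment; what a row does not reach only later rows make up. A row lasts 1/12 s, in which the tool goes at most 41.7 mm and 7.16 degrees, less where a joint would pass 70% of its speed; a pose out of reach is approached as far as the arm can. A call with a gripper value outside its range is refused whole. The fingers move at their own pace and stop on an object; "grip_force" is the grip in N (left out, the last holds). Time passes only in rows, so rows that repeat a pose let the fingers close. It gives the time, the measured TCP pose, the force, the opening and the grip force at its end, in the units of the state.
- sensors.sense(): the state, without advancing time (a new reading comes with each control period).
- vision.camera(name): name is "scene" or "top"; returns (picture, depth): 384x512x3 uint8, blue, green, red; 384x512 float32, m along the optical axis (not along the pixel's ray), 0 where there is no reading.
- vision.get_calibration(name): a dict with "intrinsics" (3x3 intrinsics, pixels), "pose" (4x4, takes a point from camera to world coordinates). Camera axes: x right, y up, looking along -z (the intrinsics and any distortion apply to the point x, -y, -z); pixel columns grow to the right and rows downward; lengths in m; the calibration is good to about 2 mm. A picture is of the moment at which its call begins. get_calibration takes no time and is no camera call.
- order.hand_in(): hands the job in; it is judged then, once.
The state is a dict: "time": time; "joint_positions": joint angles; "qvel": joint speeds; "effort": joint torques, N m; "ee_pos": TCP position; "tcp_rot": TCP orientation; "ft_force": force on the tool from outside, world axes, zero at the start; "ft_torque": the same for the moment, N m; "width": opening from 0.0 (shut) to 1.0 (fully open); "grip_force": force on a finger pad.
Only numpy, scipy, OpenCV 4.12 (cv2) and the standard library are available. Lean on these libraries where they do the work, as an engineer would, in place of code of your own. Each camera call takes 0.05 s, during which the arm holds its last target. There are 200 camera calls.

## Working session

There is one attempt and no reset: what is moved stays moved. The work goes in short steps, Python scripts to look and compute and a tool call to move; the robot and the scene stay as the last step left them, time stands still between calls to the robot, and variables do not carry over. Pictures are saved under pics/ and viewed, at most 10 in all, crops included, and the job is handed in when it is done.

Besides the shell and the picture viewer there is one more tool, called after "Request:" as a command line: name --argument value ..., lists and objects as JSON in quotes. send_rows: Moves the arm, as the interface text tells. Its arguments: {"type":"object","properties":{"series":{"type":"array"},"grip_force":{"type":"number"}},"required":["series"]}

```bash
mkdir -p pics; cat > h.py <<'E'
import numpy as np, cv2
from plant import sensors, vision, order
def snap(n):
    p,d=vision.camera(n); np.savez(f'{n}.npz',p=p,d=d); return p,d
def world(n,d,u,v,r=1):
    c=vision.get_calibration(n); K=np.array(c['intrinsics']); T=np.array(c['pose'])
    w=d[v-r:v+r+1,u-r:u+r+1]; w=w[w>0]; z=np.median(w)
    q=np.array([(u-K[0,2])/K[0,0]*z,-(v-K[1,2])/K[1,1]*z,-z,1]); return (T@q)[:3]
def cloud(n,d):
    c=vision.get_calibration(n); K=np.array(c['intrinsics']); T=np.array(c['pose'])
    v,u=np.mgrid[:d.shape[0],:d.shape[1]]
    q=np.stack([(u-K[0,2])/K[0,0]*d,-(v-K[1,2])/K[1,1]*d,-d,np.ones_like(d)],-1)
    return (q@T.T)[...,:3]
E
python3 - <<'E'
from h import *
for n in('scene','top'):
    p,d=snap(n); cv2.imwrite(f'pics/{n}0.png',cv2.resize(p,(800,600)))
    c=vision.get_calibration(n); print(n,c)
print(sensors.sense())
E
```

```text
scene {'intrinsics': array([[431.59968633,   0.        , 253.61833304],
       [  0.        , 431.59968633, 186.55275826],
       [  0.        ,   0.        ,   1.        ]]), 'pose': array([[ 0.70546052,  0.49147982, -0.51065942, -0.05990183],
       [-0.70864516,  0.47678134, -0.52009768, -0.62849711],
       [-0.01214463,  0.7287847 ,  0.6846352 ,  0.90643979],
       [ 0.        ,  0.        ,  0.        ,  1.        ]])}
top {'intrinsics': array([[494.06621547,   0.        , 253.16553031],
       [  0.        , 494.06621547, 190.62631443],
       [  0.        ,   0.        ,   1.        ]]), 'pose': array([[-2.43239272e-02,  9.97118422e-01, -7.18554033e-02,
         4.53734794e-01],
       [-9.99703981e-01, -2.43002012e-02,  1.20448184e-03,
         1.02571457e-02],
       [-5.45089729e-04,  7.18634305e-02,  9.97414332e-01,
         1.44450100e+00],
       [ 0.00000000e+00,  0.00000000e+00,  0.00000000e+00,
         1.00000000e+00]])}
{'time': 0.1, 'joint_positions': array([ 1.23158298e+00,  1.31097602e-01,  1.48917780e+00,  1.02753081e-05,
        1.52301889e+00, -8.53854332e-02]), 'qvel': array([-2.61723357e-04, -1.55039672e-03, -1.93923403e-03,  4.39040996e-05,
       -1.38890739e-03,  1.29358899e-03]), 'effort': array([ 1.23165246e-03, -5.61339068e+01, -4.93095839e+01,  7.69893522e-02,
        2.92092370e-02, -9.82862559e-06]), 'ee_pos': array([0.15045718, 0.58028608, 0.21768114]), 'tcp_rot': array([ 1.26573731e-01,  9.91956837e-01, -8.30636030e-04, -1.84290938e-04]), 'ft_force': array([ 0.29270265, -0.04538521,  0.29167871]), 'ft_torque': array([-0.02341553,  0.01906446,  0.064371  ]), 'grip_force': 0.0, 'width': 1.0027731928790637}
```

View pics/scene0.png

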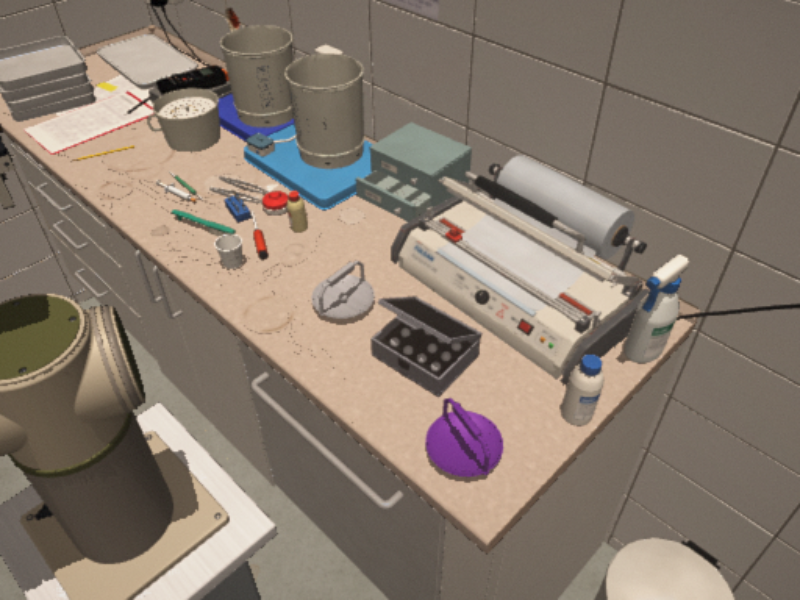

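View pics/top0.png

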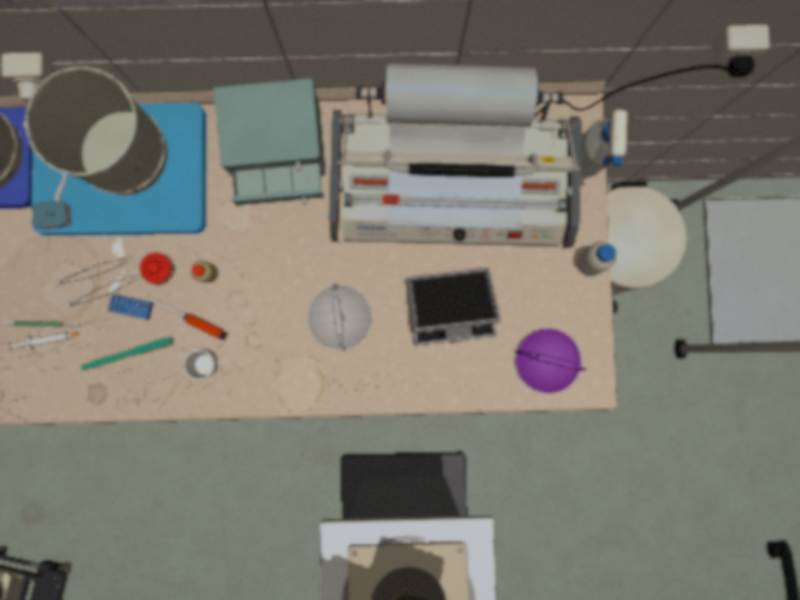

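The scene picture shows the steel dish at (343,292), the open grey box at (427,340) and the purple decoy at (464,440). In the top picture these are at (340,317), (452,305) and (548,360). The polished grey dish is the one meant, because the purple one is excluded. I'll confirm in an enlarged crop.

```bash
python3 - <<'E'
from h import *
z=np.load('top.npz'); p=z['p'];d=z['d']
cv2.imwrite('pics/topc.png',cv2.resize(p[160:240,180:340],(800,400),interpolation=cv2.INTER_CUBIC))
C=cloud('top',d)
def rect(m):
    P=C[m]; r=cv2.minAreaRect((P[:,:2]*1000).astype(np.float32)); return r
v,u=np.mgrid[:384,:512]
roi=lambda a,b,c,e:(u>=a)&(u<b)&(v>=c)&(v<e)&(d>0)
# handle bar
m=roi(190,245,170,235)&(C[...,2]>0.055); print('bar',m.sum(),rect(m),C[m].mean(0),C[m][:,2].max())
m=roi(190,245,170,235)&(C[...,2]>0.008)&(C[...,2]<0.05);P=(C[m][:,:2]*1000).astype(np.float32);print('dish',cv2.minEnclosingCircle(P),P.mean(0))
m=roi(250,330,165,225)&(C[...,2]>0.035); print('boxall',rect(m),C[m][:,2].max())
for a in range(40,150,10):
    mm=m&(C[...,2]>a/1000)&(C[...,2]<=(a+10)/1000)
    if mm.sum(): print(a,mm.sum(),C[mm].mean(0).round(3))
m=roi(250,330,165,225)&(C[...,2]>0.015)&(C[...,2]<.05); print('boxlow',rect(m))
E
```

```text
bar 158 ((524.428466796875, 112.53740692138672), (119.29108428955078, 12.1555814743042), 5.943149089813232) [0.52456574 0.11234502 0.07694795] 0.08676644831456093
dish ((525.0936279296875, 95.80577087402344), 95.06806182861328) [524.0135  112.50572]
boxall ((536.994140625, -93.25106811523438), (129.55616760253906, 150.4117889404297), 5.29112434387207) 0.13439642246839179
40 144 [ 0.505 -0.088  0.045]
50 257 [ 0.591 -0.087  0.056]
60 258 [ 0.578 -0.094  0.065]
70 273 [ 0.563 -0.088  0.075]
80 264 [ 0.549 -0.093  0.085]
90 282 [ 0.535 -0.095  0.095]
100 296 [ 0.519 -0.094  0.105]
110 281 [ 0.505 -0.097  0.115]
120 126 [ 0.493 -0.095  0.124]
130 9 [ 0.482 -0.102  0.132]
boxlow ((536.962890625, -92.91341400146484), (129.55616760253906, 149.7335968017578), 5.29112434387207)
```

View pics/topc.png

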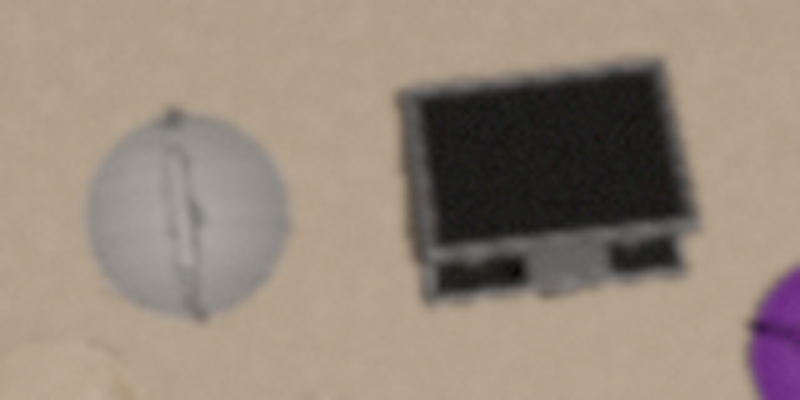

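The crop shows the polished grey dish at (190,215) with a bare bar running front to back. It is the one meant. The box is at (560,170), with its tab at (568,260). Next I'll fit the lid and box geometry.

```bash
python3 - <<'E'
from h import *
S=sensors.sense()
for n in('top','scene'):
    z=np.load(n+'.npz');d=z['d'];p=z['p'].astype(int);C=cloud(n,d);X,Y,Z=C[...,0],C[...,1],C[...,2]
    ok=d>0
    t=ok&(abs(X-.45)<.03)&(abs(Y-.02)<.02); print(n,'table z',np.median(Z[t]))
    m=ok&(abs(X-.524)<.08)&(abs(Y-.112)<.03)&(Z>.06)&(Z<.1)
    P=C[m]; r=cv2.minAreaRect((P[:,:2]*1000).astype(np.float32)); print(' bar',m.sum(),r,np.percentile(Z[m],95))
    b=ok&(abs(X-.54)<.12)&(abs(Y+.093)<.1)&(Z>.03)
    lid=b&(Z>.058)&(Z<.12)&(p.max(-1)<60)
    L=C[lid]; c=L.mean(0); nrm=np.linalg.svd(L-c,full_matrices=False)[2][2]; nrm*=np.sign(nrm[2])
    yaw=np.arctan2(-nrm[1],-nrm[0]); th=np.arccos(nrm[2]); print(' lid n',lid.sum(),nrm.round(3),'yaw',yaw,'theta',th,'c',c.round(4), 'res',abs((L-c)@nrm).mean())
    r=cv2.minAreaRect((C[b&(Z>.056)][:,:2]*1000).astype(np.float32));print(' lid rect',r)
    ya=0.0925
    bx=np.array([np.cos(ya),np.sin(ya)]);by=np.array([-bx[1],bx[0]])
    B=C[b];s=B[:,:2]@bx;t=B[:,:2]@by
    for lo,hi in((.03,.05),(.05,.07),(.1,.115),(.115,.14)):
        k=(B[:,2]>lo)&(B[:,2]<hi); print('  z',lo,hi,'s',np.percentile(s[k],[1,99]).round(4),'t',np.percentile(t[k],[1,99]).round(4))
E
```

```text
top table z -0.0008917224325111217
 bar 151 ((525.3958129882812, 112.63811492919922), (115.87577056884766, 12.1555814743042), 5.943149089813232) 0.0848348187777439
 lid n 1357 [0.542 0.054 0.839] yaw -3.041504327557533 theta 0.575624439975307 c [ 0.5464 -0.0913  0.0866] res 0.001996069464132454
 lid rect ((572.4761352539062, -94.86067962646484), (162.6526641845703, 190.0568084716797), 83.9083023071289)
  z 0.03 0.05 s [0.4624 0.6528] t [-0.248  -0.0673]
  z 0.05 0.07 s [0.5559 0.6452] t [-0.237  -0.0694]
  z 0.1 0.115 s [0.4865 0.5214] t [-0.2149 -0.0685]
  z 0.115 0.14 s [0.4688 0.5003] t [-0.2152 -0.0696]
scene table z -0.002005160597426503
 bar 153 ((521.8146362304688, 113.40538024902344), (113.22410583496094, 14.892218589782715), 8.5121431350708) 0.08211284677662131
 lid n 450 [0.43  0.06  0.901] yaw -3.0036689789735647 theta 0.44898853930245086 c [ 0.5528 -0.0921  0.083 ] res 0.004156559805388169
 lid rect ((568.779296875, -99.45014953613281), (169.2395782470703, 182.4876708984375), 89.759033203125)
  z 0.03 0.05 s [0.4615 0.6517] t [-0.2478 -0.0671]
  z 0.05 0.07 s [0.558  0.6468] t [-0.2456 -0.0687]
  z 0.1 0.115 s [0.4857 0.5168] t [-0.2157 -0.067 ]
  z 0.115 0.14 s [0.4681 0.4951] t [-0.2155 -0.0694]
```

Request:
send_rows --series '[{"hand":-1,"delta_pos":[-0.247,-0.286,0],"angular":[0,0,-0.17]},{"hand":-1,"delta_pos":[-0.247,-0.286,0],"angular":[0,0,-0.17]},{"hand":-1,"delta_pos":[-0.247,-0.286,0],"angular":[0,0,-0.17]},{"hand":-1,"delta_pos":[-0.247,-0.286,0],"angular":[0,0,-0.17]},{"hand":-1,"delta_pos":[-0.247,-0.286,0],"angular":[0,0,-0.17]},{"hand":-1,"delta_pos":[-0.247,-0.286,0],"angular":[0,0,-0.17]},{"hand":-1,"delta_pos":[-0.247,-0.286,0],"angular":[0,0,-0.17]},{"hand":-1,"delta_pos":[-0.247,-0.286,0],"angular":[0,0,-0.17]},{"hand":-1,"delta_pos":[-0.247,-0.286,0],"angular":[0,0,-0.17]},{"hand":-1,"delta_pos":[-0.494,-0.573,0.02],"angular":[0,0,-0.346]},{"hand":-1,"delta_pos":[-0.494,-0.573,0.02],"angular":[0,0,-0.346]},{"hand":-1,"delta_pos":[-0.494,-0.573,0.02],"angular":[0,0,-0.346]},{"hand":-1,"delta_pos":[-0.494,-0.573,0.02],"angular":[0,0,-0.346]},{"hand":-1,"delta_pos":[-0.494,-0.573,0.02],"angular":[0,0,-0.346]},{"hand":-1,"delta_pos":[-0.494,-0.573,0.02],"angular":[0,0,-0.346]},{"hand":-1,"delta_pos":[-0.494,-0.573,0.02],"angular":[0,0,-0.346]},{"hand":-1,"delta_pos":[-0.494,-0.573,0.02],"angular":[0,0,-0.346]},{"hand":-1,"delta_pos":[-0.494,-0.573,0.02],"angular":[0,0,-0.346]},{"hand":-1,"delta_pos":[-0.494,-0.573,0.02],"angular":[0,0,-0.346]},{"hand":-1,"delta_pos":[-0.494,-0.573,0.02],"angular":[0,0,-0.346]}]'

```text
time: 1.77
ee_pos: [0.4853, -0.1012, 0.1976]
tcp_rot: [-0.044, 0.999, -0.0, -0.001]
ft_force: [0.1, -0.1, -0.0]
width: 0.007
grip_force: 0.0
```

Request:
send_rows --series '[{"hand":-1,"delta_pos":[0,0.003,0.03],"angular":[0,0,0]},{"hand":-1,"delta_pos":[0,0.003,0.055],"angular":[0,0,0]},{"hand":-1,"delta_pos":[0.001,0.003,0.07],"angular":[0,0,0]},{"hand":-1,"delta_pos":[0.003,0.003,0.08],"angular":[0,0,0]},{"hand":-1,"delta_pos":[0.006,0.003,0.088],"angular":[0,0,0]},{"hand":-1,"delta_pos":[0.01,0.003,0.097],"angular":[0,0,0]},{"hand":-1,"delta_pos":[0.013,0.003,0.103],"angular":[0,0,0]},{"hand":-1,"delta_pos":[0.015,0.003,0.109],"angular":[0,0,0]},{"hand":-1,"delta_pos":[0.017,0.003,0.115],"angular":[0,0,0]},{"hand":-1,"delta_pos":[0.019,0.003,0.121],"angular":[0,0,0]},{"hand":-1,"delta_pos":[0.02,0.003,0.126],"angular":[0,0,0]},{"hand":-1,"delta_pos":[0.021,0.003,0.131],"angular":[0,0,0]},{"hand":-1,"delta_pos":[0.021,0.003,0.131],"angular":[0,0,0]}]'

```text
time: 2.85
ee_pos: [0.463, -0.0967, 0.0665]
tcp_rot: [-0.046, 0.999, 0.0, -0.001]
ft_force: [-0.4, 0.3, -0.3]
width: 0.009
grip_force: 0.0
```

Request:
send_rows --series '[{"hand":-1,"delta_pos":[0,0,0.005],"angular":[0,0,0]},{"hand":-1,"delta_pos":[0,0,0.01],"angular":[0,0,0]},{"hand":-1,"delta_pos":[0,0,0.013],"angular":[0,0,0]},{"hand":-1,"delta_pos":[0,0,0.013],"angular":[0,0,0]}]'

```text
time: 3.18
ee_pos: [0.4633, -0.0966, 0.0537]
tcp_rot: [-0.046, 0.999, 0.0, -0.001]
ft_force: [-0.2, -0.5, 0.6]
width: 0.003
grip_force: 0.0
```

```bash
python3 - <<'E'
from h import *
p,d=snap('scene'); cv2.imwrite('pics/s1.png',cv2.resize(p[160:280,200:360],(800,600),interpolation=cv2.INTER_CUBIC))
s=sensors.sense();print(s['ft_force'],s['ee_pos'])
E
```

```text
[-0.03804099 -0.86972884  0.3998964 ] [ 0.4634194  -0.09670345  0.05405627]
```

View pics/s1.png

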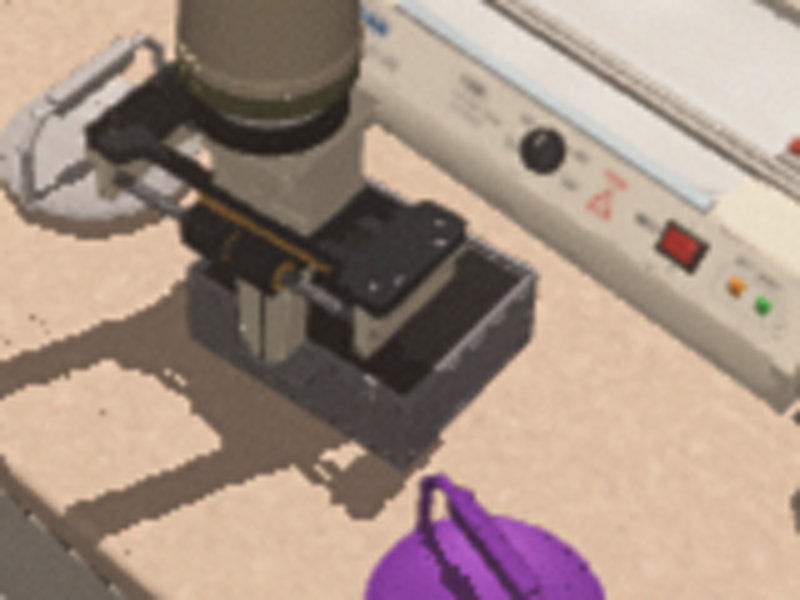

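The lid is almost down, with the closed fingers at (272,330) on the tab. I'll press on.

Request:
send_rows --series '[{"hand":-1,"delta_pos":[0,0,0.002],"angular":[0,0,0]},{"hand":-1,"delta_pos":[0,0,0.004],"angular":[0,0,0]},{"hand":-1,"delta_pos":[0,0,0.006],"angular":[0,0,0]},{"hand":-1,"delta_pos":[0,0,0.006],"angular":[0,0,0]}]'

```text
time: 3.57
ee_pos: [0.4641, -0.097, 0.0502]
tcp_rot: [-0.046, 0.999, -0.0, 0.0]
ft_force: [-7.9, 2.7, 16.0]
width: 0.003
grip_force: 7.8
```

Request:
send_rows --series '[{"hand":-1,"delta_pos":[0.002,0,0.004],"angular":[0,0,0]},{"hand":-1,"delta_pos":[0.002,0,0.004],"angular":[0,0,0]},{"hand":-1,"delta_pos":[0.002,0,-0.02],"angular":[0,0,0]},{"hand":-1,"delta_pos":[0,0,-0.06],"angular":[0,0,0]},{"hand":1,"delta_pos":[0,0,-0.1],"angular":[0,0,0]},{"hand":1,"delta_pos":[-0.04,0.1,-0.12],"angular":[0,0,0]},{"hand":1,"delta_pos":[-0.06,0.15,-0.12],"angular":[0,0,0]},{"hand":1,"delta_pos":[-0.079,0.203,-0.12],"angular":[0,0,-0.01]},{"hand":1,"delta_pos":[-0.079,0.203,-0.12],"angular":[0,0,-0.01]},{"hand":1,"delta_pos":[-0.079,0.203,-0.12],"angular":[0,0,-0.01]},{"hand":1,"delta_pos":[-0.079,0.203,-0.12],"angular":[0,0,-0.01]},{"hand":1,"delta_pos":[-0.079,0.203,-0.12],"angular":[0,0,-0.01]}]'

```text
time: 4.57
ee_pos: [0.5241, 0.1156, 0.1688]
tcp_rot: [-0.053, 0.999, 0.0, 0.0]
ft_force: [-0.2, -0.3, 0.7]
width: 0.529
grip_force: 0.0
```

```bash
python3 - <<'E'
from h import *
p,d=snap('scene'); cv2.imwrite('pics/s2.png',cv2.resize(p[130:280,170:370],(800,600),interpolation=cv2.INTER_CUBIC))
p,d=snap('top');C=cloud('top',d);X,Y,Z=C[...,0],C[...,1],C[...,2]
ya=.0925;bx=np.array([np.cos(ya),np.sin(ya)]);by=np.array([-bx[1],bx[0]])
m=(d>0)&(X>.44)&(X<.62)&(Y>-.19)&(Y<0)&(Z>.04)&(Z<.075);B=C[m];s=B[:,:2]@bx;t=B[:,:2]@by
k=t<-.1
print('lid s,t,z',np.percentile(s[k],[1,99]),np.percentile(t,[1,99]))
for a in np.arange(.45,.6,.015):
    q=k&(abs(s-a)<.005); print(round(a,3),q.sum(),np.median(B[q,2]) if q.any() else 0)
print(cv2.minAreaRect((B[:,:2]*1000).astype(np.float32)))
st=sensors.sense();print(st['ft_force'],st['ee_pos'])
E
```

```text
lid s,t,z [0.44579019 0.58636668] [-0.21561962 -0.068702  ]
0.45 56 0.05027491511216131
0.465 107 0.052097751215528065
0.48 146 0.05146350642291364
0.495 150 0.05140853085142705
0.51 145 0.05225032249974659
0.525 149 0.052193960191361244
0.54 149 0.051228387543912124
0.555 146 0.051207773700467696
0.57 147 0.05154262768861573
0.585 84 0.05242919597264328
((527.6298828125, -94.3326416015625), (148.52833557128906, 150.63868713378906), 5.434008598327637)
[-0.35050509 -0.98956603 -0.33883819] [0.52346324 0.11247323 0.1682395 ]
```

View pics/s2.png

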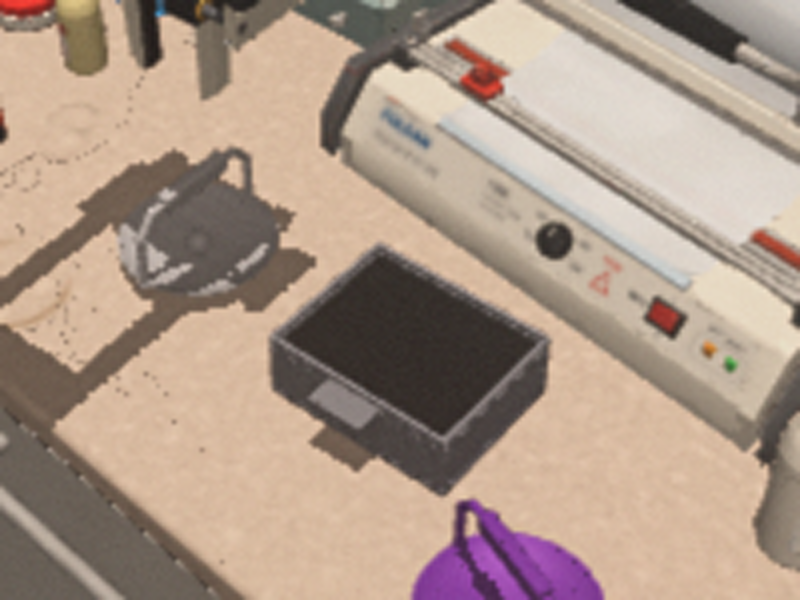

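The lid is shut flat, with its mat at (410,340). The open gripper is above the dish at (200,230), so I'll descend.

Request:
send_rows --series '[{"hand":1,"delta_pos":[0,0,0.01],"angular":[0,0,0]},{"hand":1,"delta_pos":[0,0,0.02],"angular":[0,0,0]},{"hand":1,"delta_pos":[0,0,0.03],"angular":[0,0,0]},{"hand":1,"delta_pos":[0,0,0.045],"angular":[0,0,0]},{"hand":1,"delta_pos":[0,0,0.06],"angular":[0,0,0]},{"hand":1,"delta_pos":[0,0,0.075],"angular":[0,0,0]},{"hand":1,"delta_pos":[0,0,0.09],"angular":[0,0,0]},{"hand":1,"delta_pos":[0,0,0.1],"angular":[0,0,0]},{"hand":1,"delta_pos":[0,0,0.108],"angular":[0,0,0]},{"hand":1,"delta_pos":[0,0,0.113],"angular":[0,0,0]},{"hand":1,"delta_pos":[0,0,0.113],"angular":[0,0,0]}]'

```text
time: 5.58
ee_pos: [0.5229, 0.1122, 0.0543]
tcp_rot: [-0.051, 0.999, -0.0, -0.001]
ft_force: [-1.0, 0.8, 0.2]
width: 0.999
grip_force: 0.0
```

```bash
python3 - <<'E'
from h import *
p,d=snap('scene'); cv2.imwrite('pics/s3.png',cv2.resize(p[140:220,180:280],(750,600),interpolation=cv2.INTER_CUBIC))
st=sensors.sense();print(st['ft_force'],st['ee_pos'],st['width'],st['tcp_rot'])
E
```

```text
[-0.75865097  0.37355706  0.40838503] [0.52347419 0.11234431 0.05527358] 0.9994570420490979 [-5.09099674e-02  9.98703179e-01 -1.82163958e-05 -3.67242011e-04]
```

View pics/s3.png

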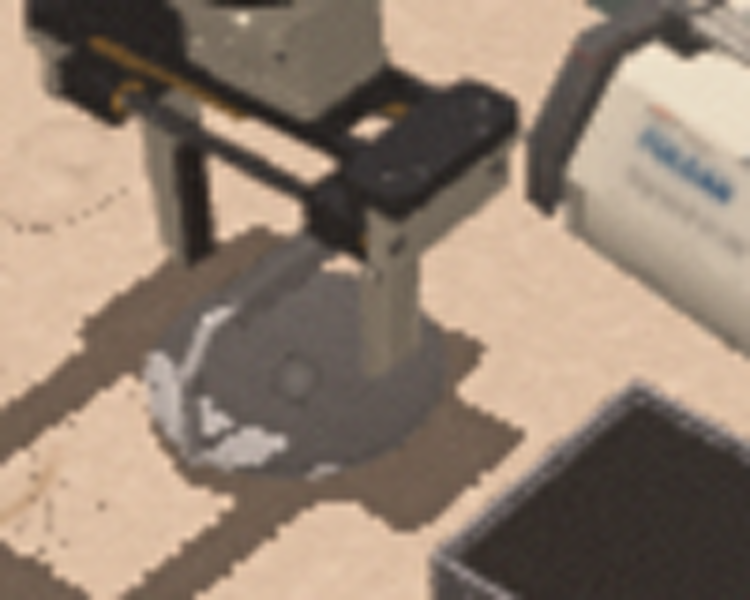

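The fingers straddle the bar, and the ball sits mid-dish at (295,378). Closing.

Request:
send_rows --series '[{"hand":-1,"delta_pos":[0,0,0],"angular":[0,0,0]},{"hand":-1,"delta_pos":[0,0,0],"angular":[0,0,0]},{"hand":-1,"delta_pos":[0,0,0],"angular":[0,0,0]},{"hand":-1,"delta_pos":[0,0,0],"angular":[0,0,0]},{"hand":-1,"delta_pos":[0,0,0],"angular":[0,0,0]},{"hand":-1,"delta_pos":[0,0,0],"angular":[0,0,0]},{"hand":-1,"delta_pos":[0,0,0],"angular":[0,0,0]},{"hand":-1,"delta_pos":[0,0,0],"angular":[0,0,0]},{"hand":-1,"delta_pos":[0,0,0],"angular":[0,0,0]},{"hand":-1,"delta_pos":[0,0,0],"angular":[0,0,0]},{"hand":-1,"delta_pos":[0,0,0],"angular":[0,0,0]},{"hand":-1,"delta_pos":[0,0,0],"angular":[0,0,0]},{"hand":-1,"delta_pos":[0,0,0],"angular":[0,0,0]},{"hand":-1,"delta_pos":[0,0,0],"angular":[0,0,0]}]' --grip_force 30

```text
time: 6.8
ee_pos: [0.5235, 0.1126, 0.0555]
tcp_rot: [-0.051, 0.999, 0.0, -0.0]
ft_force: [-0.1, 1.0, -0.0]
width: 0.13
grip_force: 30.0
```

Request:
send_rows --series '[{"hand":-1,"delta_pos":[0,0,-0.002],"angular":[0,0,0]},{"hand":-1,"delta_pos":[0,0,-0.005],"angular":[0,0,0]},{"hand":-1,"delta_pos":[0,0,-0.01],"angular":[0,0,0]},{"hand":-1,"delta_pos":[0,0,-0.016],"angular":[0,0,0]},{"hand":-1,"delta_pos":[0,0,-0.023],"angular":[0,0,0]},{"hand":-1,"delta_pos":[0,0,-0.03],"angular":[0,0,0]},{"hand":-1,"delta_pos":[0,0,-0.037],"angular":[0,0,0]},{"hand":-1,"delta_pos":[0,0,-0.044],"angular":[0,0,0]},{"hand":-1,"delta_pos":[0,0,-0.052],"angular":[0,0,0]},{"hand":-1,"delta_pos":[0,0,-0.06],"angular":[0,0,0]},{"hand":-1,"delta_pos":[0,0,-0.068],"angular":[0,0,0]},{"hand":-1,"delta_pos":[0,0,-0.076],"angular":[0,0,0]},{"hand":-1,"delta_pos":[0,0,-0.084],"angular":[0,0,0]},{"hand":-1,"delta_pos":[0,0,-0.092],"angular":[0,0,0]},{"hand":-1,"delta_pos":[0,0,-0.1],"angular":[0,0,0]},{"hand":-1,"delta_pos":[0,0,-0.107],"angular":[0,0,0]},{"hand":-1,"delta_pos":[0,0,-0.113],"angular":[0,0,0]},{"hand":-1,"delta_pos":[0,0,-0.117],"angular":[0,0,0]},{"hand":-1,"delta_pos":[0,0,-0.119],"angular":[0,0,0]},{"hand":-1,"delta_pos":[0,0,-0.12],"angular":[0,0,0]}]'

```text
time: 8.47
ee_pos: [0.5238, 0.1126, 0.1759]
tcp_rot: [-0.051, 0.999, 0.0, 0.0]
ft_force: [-0.2, 0.1, -2.6]
width: 0.128
grip_force: 30.0
```

```bash
python3 - <<'E'
from h import *
p,d=snap('scene'); cv2.imwrite('pics/s4.png',cv2.resize(p[100:220,180:340],(800,600),interpolation=cv2.INTER_CUBIC))
st=sensors.sense();print(st['ft_force'],st['ee_pos'],st['width'],st['tcp_rot'])
E
```

```text
[-0.53047711  0.71121601 -1.0467486 ] [0.52374978 0.11258023 0.17582301] 0.12382628598126227 [-5.10840413e-02  9.98694357e-01 -9.99644939e-06  4.16457304e-05]
```

View pics/s4.png

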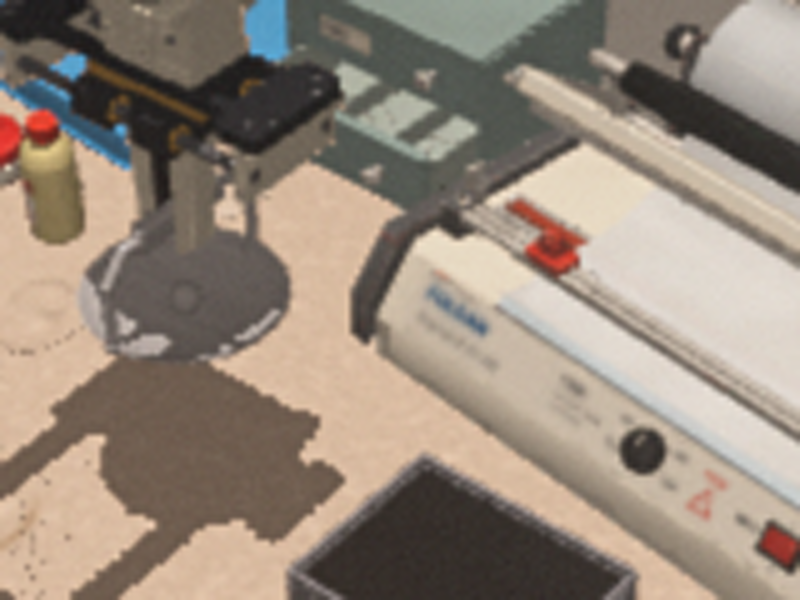

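The dish is held level, with the ball in the middle at (185,295). I'll carry it in two smooth halves.

Request:
send_rows --series '[{"hand":-1,"delta_pos":[0,0,0],"angular":[0,0,0]},{"hand":-1,"delta_pos":[0,-0.001,0],"angular":[0,0,0]},{"hand":-1,"delta_pos":[0,-0.003,0],"angular":[0,0,0]},{"hand":-1,"delta_pos":[0,-0.006,0],"angular":[0,0,0]},{"hand":-1,"delta_pos":[0.0005,-0.011,0],"angular":[0,0,0]},{"hand":-1,"delta_pos":[0.001,-0.017,0],"angular":[0,0,0]},{"hand":-1,"delta_pos":[0.001,-0.024,0],"angular":[0,0,0]},{"hand":-1,"delta_pos":[0.0015,-0.033,0],"angular":[0,0,0]},{"hand":-1,"delta_pos":[0.002,-0.042,0],"angular":[0,0,0]},{"hand":-1,"delta_pos":[0.002,-0.0515,0],"angular":[0,0,0]},{"hand":-1,"delta_pos":[0.0025,-0.061,0],"angular":[0,0,0]},{"hand":-1,"delta_pos":[0.003,-0.07,0],"angular":[0,0,0]},{"hand":-1,"delta_pos":[0.003,-0.079,0],"angular":[0,0,0]},{"hand":-1,"delta_pos":[0.0035,-0.086,0],"angular":[0,0,0]},{"hand":-1,"delta_pos":[0.004,-0.092,0],"angular":[0,0,0]},{"hand":-1,"delta_pos":[0.004,-0.097,0],"angular":[0,0,0]},{"hand":-1,"delta_pos":[0.0045,-0.1,0],"angular":[0,0,0]},{"hand":-1,"delta_pos":[0.0045,-0.102,0],"angular":[0,0,0]},{"hand":-1,"delta_pos":[0.0045,-0.103,0],"angular":[0,0,0]},{"hand":-1,"delta_pos":[0.0045,-0.103,0],"angular":[0,0,0]}]'

```text
time: 10.18
ee_pos: [0.5298, 0.0097, 0.1756]
tcp_rot: [-0.051, 0.999, 0.0, 0.0]
ft_force: [0.1, 0.1, -1.9]
width: 0.127
grip_force: 30.0
```

Request:
send_rows --series '[{"hand":-1,"delta_pos":[0,0,0],"angular":[0,0,0]},{"hand":-1,"delta_pos":[0,-0.001,0],"angular":[0,0,0]},{"hand":-1,"delta_pos":[0,-0.003,0],"angular":[0,0,0]},{"hand":-1,"delta_pos":[0,-0.006,0],"angular":[0,0,0]},{"hand":-1,"delta_pos":[0.0005,-0.011,0],"angular":[0,0,0]},{"hand":-1,"delta_pos":[0.001,-0.017,0],"angular":[0,0,0]},{"hand":-1,"delta_pos":[0.001,-0.024,0],"angular":[0,0,0]},{"hand":-1,"delta_pos":[0.0015,-0.033,0],"angular":[0,0,0]},{"hand":-1,"delta_pos":[0.002,-0.042,0],"angular":[0,0,0]},{"hand":-1,"delta_pos":[0.002,-0.0515,0],"angular":[0,0,0]},{"hand":-1,"delta_pos":[0.0025,-0.061,0],"angular":[0,0,0]},{"hand":-1,"delta_pos":[0.003,-0.07,0],"angular":[0,0,0]},{"hand":-1,"delta_pos":[0.003,-0.079,0],"angular":[0,0,0]},{"hand":-1,"delta_pos":[0.0035,-0.086,0],"angular":[0,0,0]},{"hand":-1,"delta_pos":[0.004,-0.092,0],"angular":[0,0,0]},{"hand":-1,"delta_pos":[0.004,-0.097,0],"angular":[0,0,0]},{"hand":-1,"delta_pos":[0.0045,-0.1,0],"angular":[0,0,0]},{"hand":-1,"delta_pos":[0.0045,-0.102,0],"angular":[0,0,0]},{"hand":-1,"delta_pos":[0.0045,-0.103,0],"angular":[0,0,0]},{"hand":-1,"delta_pos":[0.0045,-0.103,0],"angular":[0,0,0]}]'

```text
time: 11.85
ee_pos: [0.5358, -0.0932, 0.1756]
tcp_rot: [-0.051, 0.999, 0.0, -0.0]
ft_force: [1.1, 0.7, -2.2]
width: 0.127
grip_force: 30.0
```

```bash
python3 - <<'E'
from h import *
z=np.load('top.npz');C=cloud('top',z['d']);X,Y,Z=C[...,0],C[...,1],C[...,2]
for a in np.arange(.6,.78,.02):
    m=(abs(X-a)<.01)&(Y>-.22)&(Y<.02)&(z['d']>0); print(round(a,2),Z[m].max().round(3))
st=sensors.sense();print(st['ft_force'],st['ee_pos'],st['joint_positions'],st['tcp_rot'])
E
```

```text
0.6 0.059
0.62 0.008
0.64 0.014
0.66 0.081
0.68 0.098
0.7 0.103
0.72 0.239
0.74 0.25
0.76 0.246
0.78 0.218
[ 1.12633576  0.65775377 -2.2140601 ] [ 0.53577734 -0.09322386  0.17563032] [-2.66584340e-01  2.74168791e-03  1.70044381e+00  3.53895657e-05
  1.43848013e+00 -1.93969185e+00] [-5.11309493e-02  9.98691957e-01  2.80614950e-05 -2.91812548e-05]
```

Request:
send_rows --series '[{"hand":-1,"delta_pos":[0,0,0],"angular":[0,0,0.001]},{"hand":-1,"delta_pos":[0,0,0],"angular":[0,0,0.007]},{"hand":-1,"delta_pos":[0,0,0],"angular":[0,0,0.021]},{"hand":-1,"delta_pos":[0,0,0],"angular":[0,0,0.045]},{"hand":-1,"delta_pos":[0,0,0],"angular":[0,0,0.081]},{"hand":-1,"delta_pos":[0,0,0],"angular":[0,0,0.127]},{"hand":-1,"delta_pos":[0,0,0],"angular":[0,0,0.183]},{"hand":-1,"delta_pos":[0,0,0],"angular":[0,0,0.248]},{"hand":-1,"delta_pos":[0,0,0],"angular":[0,0,0.317]},{"hand":-1,"delta_pos":[0,0,0],"angular":[0,0,0.39]},{"hand":-1,"delta_pos":[0,0,0],"angular":[0,0,0.463]},{"hand":-1,"delta_pos":[0,0,0],"angular":[0,0,0.532]},{"hand":-1,"delta_pos":[0,0,0],"angular":[0,0,0.597]},{"hand":-1,"delta_pos":[0,0,0],"angular":[0,0,0.653]},{"hand":-1,"delta_pos":[0,0,0],"angular":[0,0,0.699]},{"hand":-1,"delta_pos":[0,0,0],"angular":[0,0,0.735]},{"hand":-1,"delta_pos":[0,0,0],"angular":[0,0,0.759]},{"hand":-1,"delta_pos":[0,0,0],"angular":[0,0,0.773]},{"hand":-1,"delta_pos":[0,0,0],"angular":[0,0,0.779]},{"hand":-1,"delta_pos":[0,0,0],"angular":[0,0,0.78]}]'

```text
time: 13.52
ee_pos: [0.5358, -0.0932, 0.1756]
tcp_rot: [0.332, 0.943, 0.0, 0.0]
ft_force: [-0.0, 0.4, -2.3]
width: 0.126
grip_force: 30.0
```

Request:
send_rows --series '[{"hand":-1,"delta_pos":[0,0,0],"angular":[0,0,0.001]},{"hand":-1,"delta_pos":[0,0,0],"angular":[0,0,0.007]},{"hand":-1,"delta_pos":[0,0,0],"angular":[0,0,0.021]},{"hand":-1,"delta_pos":[0,0,0],"angular":[0,0,0.045]},{"hand":-1,"delta_pos":[0,0,0],"angular":[0,0,0.081]},{"hand":-1,"delta_pos":[0,0,0],"angular":[0,0,0.127]},{"hand":-1,"delta_pos":[0,0,0],"angular":[0,0,0.183]},{"hand":-1,"delta_pos":[0,0,0],"angular":[0,0,0.248]},{"hand":-1,"delta_pos":[0,0,0],"angular":[0,0,0.317]},{"hand":-1,"delta_pos":[0,0,0],"angular":[0,0,0.39]},{"hand":-1,"delta_pos":[0,0,0],"angular":[0,0,0.463]},{"hand":-1,"delta_pos":[0,0,0],"angular":[0,0,0.532]},{"hand":-1,"delta_pos":[0,0,0],"angular":[0,0,0.597]},{"hand":-1,"delta_pos":[0,0,0],"angular":[0,0,0.653]},{"hand":-1,"delta_pos":[0,0,0],"angular":[0,0,0.699]},{"hand":-1,"delta_pos":[0,0,0],"angular":[0,0,0.735]},{"hand":-1,"delta_pos":[0,0,0],"angular":[0,0,0.759]},{"hand":-1,"delta_pos":[0,0,0],"angular":[0,0,0.773]},{"hand":-1,"delta_pos":[0,0,0],"angular":[0,0,0.779]},{"hand":-1,"delta_pos":[0,0,0],"angular":[0,0,0.78]}]'

```text
time: 15.18
ee_pos: [0.5358, -0.0933, 0.1756]
tcp_rot: [0.666, 0.746, -0.0, -0.0]
ft_force: [0.9, -0.0, -2.1]
width: 0.126
grip_force: 30.0
```

Request:
send_rows --series '[{"hand":-1,"delta_pos":[0,0,0],"angular":[0,0,0]},{"hand":-1,"delta_pos":[0,0,0],"angular":[0,0,0]},{"hand":-1,"delta_pos":[0,0,0],"angular":[0,0,0]},{"hand":-1,"delta_pos":[0,0,0],"angular":[0,0,0]},{"hand":-1,"delta_pos":[0,0,0],"angular":[0,0,0]},{"hand":-1,"delta_pos":[0,0,0],"angular":[0,0,0]},{"hand":-1,"delta_pos":[0,0,0],"angular":[0,0,0]},{"hand":-1,"delta_pos":[0,0,0],"angular":[0,0,0]},{"hand":-1,"delta_pos":[0,0,0],"angular":[0,0,0]},{"hand":-1,"delta_pos":[0,0,0],"angular":[0,0,0]},{"hand":-1,"delta_pos":[0,0,0],"angular":[0,0,0]},{"hand":-1,"delta_pos":[0,0,0],"angular":[0,0,0]},{"hand":-1,"delta_pos":[0,0,0],"angular":[0,0,0]},{"hand":-1,"delta_pos":[0,0,0],"angular":[0,0,0]},{"hand":-1,"delta_pos":[0,0,0],"angular":[0,0,0]},{"hand":-1,"delta_pos":[0,0,0],"angular":[0,0,0]},{"hand":-1,"delta_pos":[0,0,0],"angular":[0,0,0]},{"hand":-1,"delta_pos":[0,0,0],"angular":[0,0,0]},{"hand":-1,"delta_pos":[0,0,0],"angular":[0,0,0]},{"hand":-1,"delta_pos":[0,0,0],"angular":[0,0,0]}]'

```text
time: 16.85
ee_pos: [0.5358, -0.0933, 0.1756]
tcp_rot: [0.666, 0.746, -0.0, -0.0]
ft_force: [0.2, -0.2, -2.0]
width: 0.125
grip_force: 30.0
```

```bash
python3 - <<'E'
from h import *
p,d=snap('scene'); cv2.imwrite('pics/s5.png',cv2.resize(p[120:270,200:350],(600,600),interpolation=cv2.INTER_CUBIC))
st=sensors.sense();print(st['ft_force'],st['ee_pos'],st['width'],st['tcp_rot'],st['grip_force'])
C=cloud('scene',d);X,Y,Z=C[...,0],C[...,1],C[...,2]
m=(d>0)&(abs(X-.536)<.075)&(abs(Y+.093)<.075)&(Z>.11)&(Z<.15);print(m.sum(),cv2.minEnclosingCircle((C[m][:,:2]*1000).astype(np.float32)))
E
```

```text
[ 0.29861049 -0.14716888 -1.78913365] [ 0.53579567 -0.09327184  0.17565696] 0.12518480514535135 [6.66055395e-01 7.45902279e-01 5.69472250e-06 2.32448901e-05] 29.998683035373688
1034 ((534.710205078125, -94.95775604248047), 61.47995376586914)
```

View pics/s5.png

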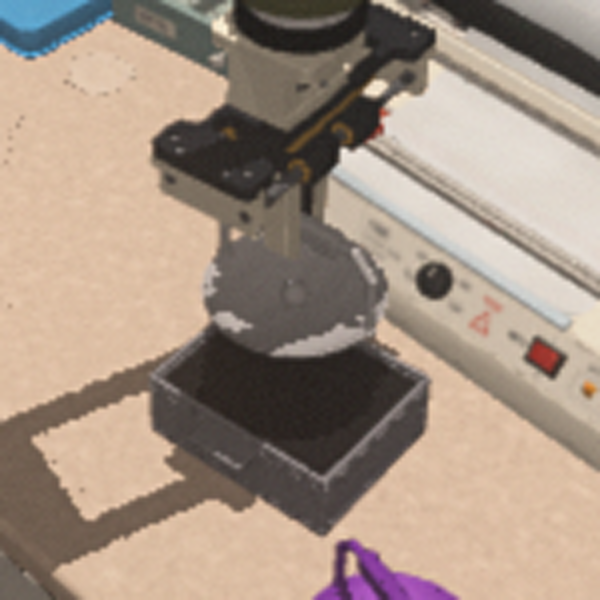

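The dish hangs level over the shut lid, with its centre at (295,290) and the ball in the middle at (293,290). Its measured centre is (0.535, -0.095), within about 2 mm of the lid's middle. The bar is turned a quarter turn, so I'm handing in.

```bash
python3 -c "
from plant import order
print(order.hand_in())"
```

```text
the job is handed in; nothing more can be done
None
```

I handed the job in at about 17 s. The lid is pressed shut, and the dish is held level and turned a quarter turn about 7 cm above it. The ball is in the dish's middle and the bottles and cup were not touched; the hand-in gave no verdict.

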